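# Return the white reference plate to its case with the lifter

## Robot

A 6-joint arm with a two-finger parallel gripper is mounted at the origin on the work surface. World frame = base frame: x ahead of the robot, y to its left, z up, the work surface at z = 0. Lengths are in mm, angles in degrees, forces in N, time in s.
With the tool pointing down it reaches from about 350 to 850 mm from the base axis. Payload 8.1 kg.
Tool frame: the origin (TCP) lies between the finger pads; the fingertips stand 25 mm ahead of it and the grasp point (between the pads) lies 6 mm ahead of it (r.tcp_to_tips is the distance from the TCP to the fingertips, in mm); z points along the fingers, y is the line along which they close (so a half turn about z gives the same grasp; the last joint's range is limited). The gripper opens to 85 mm and grips with 20 to 120 N. Pads are 22 mm wide; open, the fingers measure 114 mm over their backs; the gripper's body (76 mm by 85 mm) begins 54 mm behind the grasp point. The pads swing forward as they close: fully open they stand 13 mm farther back than shut.
Start: joints at [61.226, 7.471, 85.268, -0, 87.261, -4.893], TCP at [242.882, 548.647, 256.292] pointing down, gripper open.
Joint ranges: [-169.43, 169.43], [-51.17, 129.36], [1.28, 143.12], [-76.62, 256.62], [0, 156.53], [-152.29, 152.29]. Speed limits (degrees/s): [136.94, 136.94, 159.86, 180, 180, 180].

## Interface

Orientations are given as [roll, pitch, yaw] about the fixed x, y, z axes, in that order (R = Rz(yaw) Ry(pitch) Rx(roll)).
In Python, from bench import r gives the robot as it stands.
- The arm moves only by the tool apply_moves, never from a script. Its arguments are lists of equal length, an entry for each row: "angular": the turn, a rotation vector about the world's x, y, z in units of 8 degrees (1.0 is 8 degrees), a list of three; "travel": the shift along the world's x, y, z in units of 40 mm (1.0 is 40 mm), a list of three; "jaw": the opening, from 0 (shut) to 1 (fully open). A call has 1 to 20 rows; each row shifts and turns the commanded pose from where the row before left it; what a row does not reach is not made up. A row lasts 1/8 s, in which the tool goes at most 62.5 mm and 10.7 degrees, less where a joint would pass 70% of its speed; a pose out of reach is approached as far as the arm can. A call is refused whole if a number of a shift passes 1 or a number of a turn 1, either way. A call with a gripper value outside its range is refused whole. The fingers move at their own pace and stop on an object; "force" is the grip in N (left out, the last holds). Time passes only in rows, so rows that do not move let the fingers close. It gives the time, the measured TCP pose, the force, the opening and the grip force at its end, in the units of the state.
- r.sense(): the state, without advancing time (a new reading comes with each control period).
- r.snapshot(name): name is "side" or "top" or "wrist"; returns a dict with "color" (400x640x3 uint8, red, green, blue), "fx", "fy", "cx", "cy" (pixels), "R" (3x3) and "t" (3): a world point X has camera coordinates R X + t; the wrist camera has in their place "mount" (4x4, takes a point from camera to tool coordinates, whose origin is the TCP and whose axes are the flange's). Camera axes: x right, y down, z forward; pixel columns grow to the right and rows downward; lengths in mm; the calibration is good to about 2 mm. The wrist camera is an equidistant fisheye: a pixel r from the principal point sees the ray r / f radians off the axis. A picture is of the moment at which its call begins: read the wrist's pose just before it. There is no depth.
- r.hand_in(): hands the job in; it is judged then, once.
The state is a dict: "time": time; "joint_pos": joint angles; "qd": joint speeds; "joint_efforts": joint torques, N m; "tool_pos": TCP position; "tcp_rot": TCP orientation; "ft_force": force on the tool from outside, world axes, zero at the start; "wrist_torque": the same for the moment, N m; "finger_gap": finger opening in mm; "grip_force": force on a finger pad.
Only numpy, scipy, OpenCV 4.12 (cv2) and the standard library are available. Lean on these libraries where they do the work, as an engineer would, in place of code of your own. Each camera call takes 0.05 s, during which the arm holds its last target. There are 200 camera calls.

## Task

Take the blue-handled lifter from its mat, slide its blade under the white ceramic plate from the open side of the grey board (the fence behind keeps it from sliding away) and lift the plate on the blade; do not touch the plate with the fingers. Carry it to the black case, tip it nose-down into the empty bay so that its leading end goes under the steel retaining strip while it still leans on the blade, then draw the blade out so that the plate settles flat in the bay. Lay the lifter back flat on its mat, and do not disturb the other things on the bench.

Things in the scene. Friction and masses are not known exactly. Their poses are not given: they have to be found in the camera images.
- lifter: Trowel-like lifter lying flat on its mat. Origin: centre of the grip zone, half-way up the handle; x to the nose, z up. Blue bar handle 24 mm wide (y), 22 high, x -80..+15 mm. An upright 9 mm tang (x 17..26 mm) joins it to the blade. 0.24 kg, centre of mass near x +22 mm.
- mat: Dark teal rubber mat, 220 x 90 mm, 3 mm thick, fixed: the lifter's place. Origin: on the bench, under the lifter's origin when the lifter lies centred on it; the mat runs from x -75 to +145 mm, y -45 to +45 mm; the nose points along its +x.
- board: Grey board 180 (x) x 200 (y) mm, top 10 mm above the bench, fixed. Origin: centre of its underside. Along its whole +x edge, away from the robot, stands an aluminium fence, 12 mm above the board, its face at x +75 mm. The other sides are open.
- plate: White ceramic plate 100 (x) x 84 (y) x 6 mm, about 0.13 kg, lower edges bevelled all round (6 mm in, 2.8 mm up). Origin: centre of its underside. It lies on the grey board 5 to 22 mm short of the fence, +x towards the fence. A dark grey plate of the same size elsewhere is not meant.
- plate_end_a (a point): Middle of the plate's +x end face (the end towards the fence at the start), 50 mm from its centre, half-way up.
- plate_end_b (a point): Middle of the plate's -x end face, half-way up.
- bay: Empty black velvet bay in the left or right half of the open case (the other half holds rows of white chips); fixed. Origin: centre of its underside, 8 mm above the bench; x points to its strip end, away from the robot. Floor 6 mm above the origin; inner space x -57..+55, y -49..+49 mm. Above the floor: near wall 6 mm, side walls and the case's own near wall (to x -75 mm) 8 mm high.
- tape: White roll of tape, 88 mm across, 24 mm high, lying flat on the bench between board and case; bystander. Origin: centre of the underside.
- grey_plate: Dark grey plate, 100 x 84 x 6 mm, on the bench; bystander. Origin: centre of the underside.
- jar: Small jar, 56 mm across, 62 mm high; bystander. Origin: centre of the underside.
- caliper: Steel caliper lying flat, 150 mm long, up to 9 mm high; bystander. Origin: middle of its underside.
- loupe: Black loupe, 40 mm across, 32 mm high; bystander. Origin: centre of the underside.
- spray: White bottle with blue label, 52 mm across, 130 mm high; bystander. Origin: centre of the underside.
- pencup: Grey cup with pens, 72 mm across, 95 mm high (pens to 150 mm); bystander. Origin: centre of the underside.
- lifter_nose (a point): Middle of the blade's front edge, on its underside: 130 mm ahead of and 45 mm below the lifter's origin. The steel blade is flat, 66 mm wide, 2 mm thick, x -45 (heel) to +130 mm (nose) of the lifter; a plate fits on it between tang and nose. It is slippery: a plate starts to slide on it at 9 to 14 degrees of slope.
- bay_strip (a point): Middle of the near lower edge of the steel retaining strip across the far end of the bay: x +39 mm, 15 mm above the bay's floor. The strip is 3.5 mm thick and reaches to x +65 mm, so the plate only goes in tilted, leading end first, under the strip. The case's lid lies open and flat beyond it, no higher than the strip.
Things that resemble listed ones, but are neither listed nor needed, are in the scene too. Several things have the shape of the plate; the one meant has the colours described above.

How it is judged:
By the outcome, as a careful person would: the job done as asked, in the order asked, and still so for the second after the job is handed in, with the robot touching nothing.
It also fails if it takes over 67 s, if anything falls off the work surface, if the arm or the gripper's body presses on something with over 40 N, if the wrist force passes 120 N, or if a joint passes its speed limit or range.

## Working session

There is one attempt and no reset: what is moved stays moved. The work goes in short steps, Python scripts to look and compute and a tool call to move; the robot and the scene stay as the last step left them, time stands still between calls to the robot, and variables do not carry over. Pictures are saved under pics/ and viewed, at most 10 in all, crops included, and the job is handed in when it is done.

Besides the shell and the picture viewer there is one more tool, called as name(argument=value, ...) on one line, values as JSON. apply_moves: Moves the arm, as the interface text tells. Its arguments: {"type":"object","properties":{"angular":{"type":"array"},"travel":{"type":"array"},"jaw":{"type":"array"},"force":{"type":"number"}},"required":["angular","travel","jaw"]}

```bash
mkdir -p pics; ls
cat > h.py <<'E'
import numpy as np, cv2
from bench import r
def snap(n):
    s=r.snapshot(n); cv2.imwrite(f"pics/{n}_raw.png",s["color"][:,:,::-1]); return s
def ray(s,u,v):
    d=np.array([(u-s["cx"])/s["fx"],(v-s["cy"])/s["fy"],1.]); R=np.array(s["R"]);t=np.array(s["t"])
    return -R.T@t, R.T@d
def onz(s,u,v,z):
    o,d=ray(s,u,v); return o+d*(z-o[2])/d[2]
def proj(s,X):
    c=np.array(s["R"])@np.array(X)+np.array(s["t"]); return s["fx"]*c[0]/c[2]+s["cx"], s["fy"]*c[1]/c[2]+s["cy"]
E
python3 - <<'E'
from h import *
st=r.sense(); print({k:np.round(v,1) for k,v in st.items()})
ims=[]
for n in("top","side"):
    s=snap(n); print(n,-np.array(s["R"]).T@s["t"],s["fx"],np.round(s["R"],2).tolist())
E
```

```text
pics
{'time': np.float64(0.0), 'joint_pos': array([61.2,  7.5, 85.3,  0. , 87.3, -4.9]), 'qd': array([-0.1, -0. , -0.2, -0. ,  0. ,  0. ]), 'joint_efforts': array([ -0. , -56.9, -50.1,  -0. ,   0. ,  -0. ]), 'tool_pos': array([242.6, 548.2, 255.3]), 'tcp_rot': array([-179.9,   -0. ,  156.1]), 'ft_force': array([-0.1, -0.5, -0.5]), 'wrist_torque': array([-0. ,  0.1,  0. ]), 'grip_force': np.float64(0.0), 'finger_gap': np.float64(85.4)}
top [ 321.1268602    12.33963927 1679.68955971] 494.84253766529065 [[-0.01, -1.0, -0.0], [-0.99, 0.01, -0.13], [0.13, -0.0, -0.99]]
side [-104.81666875 -722.92096884  784.29482125] 385.3015585857929 [[0.74, -0.67, -0.02], [-0.42, -0.44, -0.8], [0.53, 0.6, -0.6]]
```

View pics/top_raw.png

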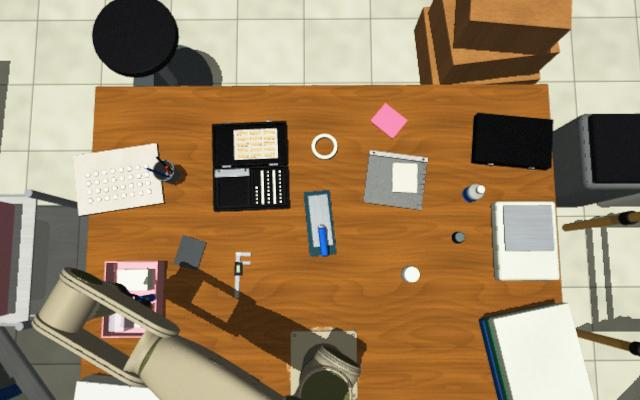

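View pics/side_raw.png

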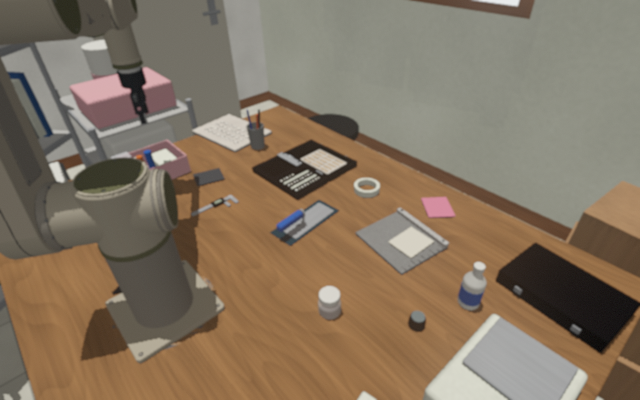

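Top view: 
- The blue-handled lifter is on its teal mat at about (320,223).
- The white plate at (405,178) lies on the grey board at (396,180), with the fence along its top edge. Other plate-shaped things are the dark grey plate (190,250) and the pink sheet (389,120). Only the one at (405,178) is white and on the board.
- The open case is at (250,165). Its empty bay is at (232,190), with chips at (270,187). The closed black box at (512,140) isn't the one meant.

Next I'll confirm with a crop.

Run:
```python
from h import *
s=snap("top"); im=s["color"][:,:,::-1]
c=im[110:270,205:440]; cv2.imwrite("pics/crop1.png",cv2.resize(c,None,fx=3.4,fy=3.4,interpolation=cv2.INTER_CUBIC))
hsv=cv2.cvtColor(im,cv2.COLOR_BGR2HSV)
def blobs(m,name,z):
    n,l,st,ce=cv2.connectedComponentsWithStats(m.astype(np.uint8))
    for i in range(1,n):
        if st[i,4]>60:
            pts=np.argwhere(l==i)[:,::-1]
            P=np.array([onz(s,u,v,z)[:2] for u,v in pts],np.float32)
            (cx,cy),(w,h),a=cv2.minAreaRect(P)
            print(name,ce[i].round(1),st[i,4],"ctr",round(cx,1),round(cy,1),"size",round(w,1),round(h,1),"ang",round(a,1))
H,S,V=[hsv[:,:,i].astype(int) for i in range(3)]
roi=np.zeros(H.shape,bool); roi[110:270,205:440]=1
blobs(roi&(H>100)&(H<130)&(S>150)&(V>100),"blue",56)
blobs(roi&(H>80)&(H<104)&(S>90)&(V<130),"teal",3)
blobs(roi&(S<45)&(V>215),"white",16)
blobs(roi&(S<45)&(V>110)&(V<200),"grey",10)
blobs(roi&(V<60),"black",20)
for p in [(232,190),(405,178),(388,200),(320,223)]: print(p,hsv[p[1],p[0]])
```

```text
blue [322.8 241.9] 200 ctr 399.7 0.9 size 89.5 24.3 ang 3.2
teal [317.2 225.1] 451 ctr 467.0 12.3 size 215.1 86.5 ang 5.6
white [256.  143.6] 665 ctr 738.8 229.6 size 101.7 147.1 ang 1.9
white [324.2 146. ] 197 ctr 729.3 -5.8 size 82.6 84.4 ang 89.6
white [398.1 155.4] 115 ctr 694.6 -259.3 size 152.3 9.0 ang 81.9
white [404.5 177.4] 687 ctr 618.1 -279.1 size 81.7 98.6 ang 86.7
white [262.3 187.5] 62 ctr 588.3 205.4 size 110.5 6.2 ang 2.5
white [274.  187.1] 62 ctr 587.9 165.3 size 110.5 5.9 ang 3.1
grey [391.2 182.9] 2068 ctr 611.4 -247.7 size 198.2 179.7 ang 82.1
grey [229.7 172. ] 175 ctr 640.5 312.0 size 27.9 113.6 ang 2.1
grey [323.9 214.8] 177 ctr 474.7 8.4 size 176.7 66.0 ang 7.5
black [248.  170.6] 4342 ctr 662.2 246.9 size 303.6 257.1 ang 1.9
(232, 190) [120  32  24]
(405, 178) [ 28  15 246]
(388, 200) [ 40  10 154]
(320, 223) [ 84   6 199]
```

View pics/crop1.png

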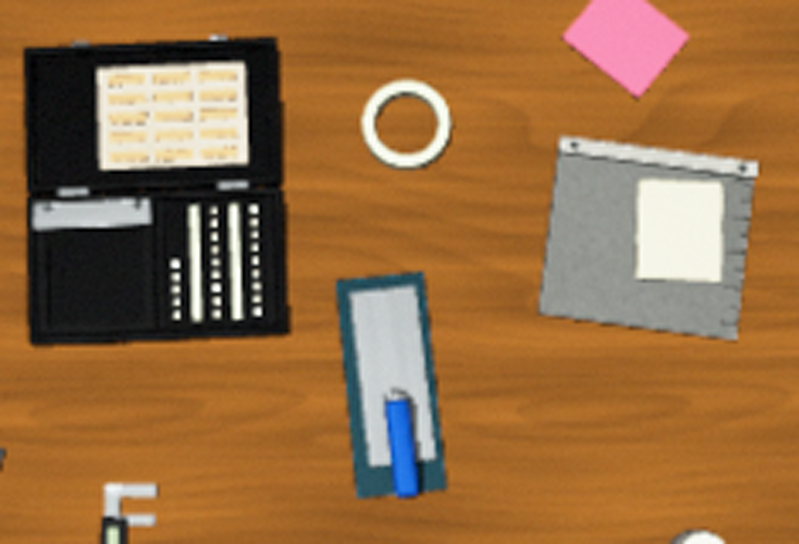

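The crop confirms it: the white plate is at crop (680,230) on the grey board, next to the fence. The blue lifter is on the teal mat at (395,400), and the empty bay with its steel strip is at (95,270) in the left half of the case. Moving above the lifter.

apply_moves(angular=[[0,0,0.27],[0,0,0.27],[0,0,0.27],[0,0,0.27],[0,0,0.27],[0,0,0.27],[0,0,0.27],[0,0,0.27],[0,0,0.27],[0,0,0.27],[0,0,0.27],[0,0,0.27],[0,0,0.27],[0,0,0.27],[0,0,0],[0,0,0]], travel=[[0.34,-0.97,-0.1],[0.34,-0.97,-0.1],[0.34,-0.97,-0.1],[0.34,-0.97,-0.1],[0.34,-0.97,-0.1],[0.34,-0.97,-0.1],[0.34,-0.97,-0.1],[0.34,-0.97,-0.1],[0.34,-0.97,-0.1],[0.34,-0.97,-0.1],[0.34,-0.97,-0.1],[0.34,-0.97,-0.1],[0.34,-0.97,-0.1],[0.34,-0.97,-0.1],[0,0,0],[0,0,0]], jaw=[1,1,1,1,1,1,1,1,1,1,1,1,1,1,1,1], force=100)

```text
time: 2.15
tool_pos: [433.0, 5.7, 200.1]
tcp_rot: [180.0, -0.0, -173.7]
ft_force: [-0.2, -0.3, -0.4]
finger_gap: 85.4
grip_force: 0.0
```

```bash
cat >> h.py <<'E'
from scipy.spatial.transform import Rotation as Ro
def wrist():
    st=r.sense(); s=r.snapshot("wrist"); T=np.eye(4)
    T[:3,:3]=Ro.from_euler("xyz",st["tcp_rot"],degrees=True).as_matrix(); T[:3,3]=st["tool_pos"]
    s["W"]=T@np.array(s["mount"]); return s
def wonz(s,u,v,z):
    a=(u-s["cx"])/s["fx"]; b=(v-s["cy"])/s["fy"]; th=np.hypot(a,b)
    d=np.array([a,b,0])*(np.sin(th)/max(th,1e-9)); d[2]=np.cos(th)
    W=s["W"]; d=W[:3,:3]@d; o=W[:3,3]; return o+d*(z-o[2])/d[2]
def rects(mask,f,z,name,amin=60):
    n,l,stt,ce=cv2.connectedComponentsWithStats(mask.astype(np.uint8)); out=[]
    for i in range(1,n):
        if stt[i,4]>amin:
            P=np.array([f(u,v,z)[:2] for v,u in np.argwhere(l==i)],np.float32)
            (x,y),(w,h),a=cv2.minAreaRect(P); out.append((x,y,w,h,a))
            print(name,ce[i].round(0),stt[i,4],"ctr",round(x,1),round(y,1),"size",round(w,1),round(h,1),"ang",round(a,1))
    return out
def hsv(im):
    h=cv2.cvtColor(im,cv2.COLOR_RGB2HSV).astype(int); return h[:,:,0],h[:,:,1],h[:,:,2]
E
python3 - <<'E'
from h import *
im=cv2.imread("pics/top_raw.png")[:,:,::-1].copy()
s=r.snapshot("top"); f=lambda u,v,z:onz(s,u,v,z)
H,S,V=hsv(im)
def roi(a,b,c,d):
    m=np.zeros(H.shape,bool); m[c:d,a:b]=1; return m
rects(roi(205,255,165,182)&(S<45)&(V>110),f,32.5,"strip")
rects(roi(385,425,160,200)&(S<45)&(V>215),f,16,"plate")
rects(roi(360,432,148,160)&(S<45)&(V>200),f,22,"fence",30)
# case near corners & bay edges, z=22 wall top
w=wrist(); I=w["color"]; cv2.imwrite("pics/w1.png",I[:,:,::-1])
g=lambda u,v,z:wonz(w,u,v,z)
H,S,V=hsv(I); print(w["fx"],w["cx"],w["cy"],np.round(w["W"],2).tolist())
rects((H>100)&(H<130)&(S>150)&(V>90),g,59,"blue",300)
rects((H>80)&(H<104)&(S>90)&(V<140),g,3,"teal",300)
E
```

```text
strip [231. 172.] 264 ctr 636.2 308.0 size 27.5 112.0 ang 2.1
plate [404. 177.] 687 ctr 618.1 -279.1 size 81.7 98.6 ang 86.7
fence [398. 155.] 158 ctr 692.1 -259.2 size 161.6 13.2 ang 81.8
309.70691628693146 323.1203573937071 198.87734764507368 [[-0.11, 0.94, 0.32, 352.0], [0.99, 0.1, 0.04, -3.68], [0.0, 0.32, -0.95, 317.88], [0.0, 0.0, 0.0, 1.0]]
```

View pics/w1.png

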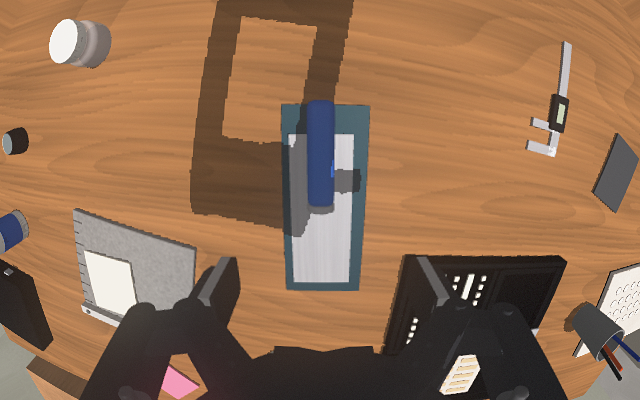

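The wrist view shows the handle at (306–334, 100–206) over the blade and mat (281–370, 104–291). The gripper's shadow darkens the blue, so I'll widen the mask.

Run:
```python
from h import *
w=wrist(); I=w["color"]; H,S,V=hsv(I); g=lambda u,v,z:wonz(w,u,v,z)
print([(H[p],S[p],V[p]) for p in[(150,320),(130,285),(250,310),(200,360)]])
m=np.zeros(H.shape,bool); m[90:300,270:380]=1
rects(m&(H>105)&(H<130)&(S>120),g,59,"blue",300)
rects(m&(H>80)&(H<106)&(S>70)&(V<140),g,3,"teal",300)
rects(m&(S<40)&(V>150),g,5,"blade",300)
mm=m&(S>60)&(H>80)&(H<130)|m&(S<40)&(V>150)
rects(cv2.morphologyEx(mm.astype(np.uint8),cv2.MORPH_CLOSE,np.ones((9,9))),g,3,"mat",300)
```

```text
[(np.int64(110), np.int64(141), np.int64(114)), (np.int64(98), np.int64(75), np.int64(102)), (np.int64(165), np.int64(5), np.int64(197)), (np.int64(99), np.int64(70), np.int64(106))]
blue [320. 152.] 2668 ctr 399.1 -0.6 size 90.7 22.0 ang 6.6
teal [289. 121.] 514 ctr 382.5 -33.6 size 40.3 18.3 ang 5.8
teal [353. 157.] 1398 ctr 445.5 37.2 size 181.0 34.4 ang 7.5
blade [343. 151.] 689 ctr 404.2 23.5 size 36.6 19.5 ang 6.8
blade [325. 244.] 3999 ctr 505.7 11.2 size 112.6 66.2 ang 6.2
mat [328. 195.] 12039 ctr 464.3 9.8 size 221.8 88.6 ang 5.7
```

apply_moves(angular=[[0,0,0],[0,0,0],[0,0,0],[0,0,0],[0,0,0],[0,0,0],[0,0,0],[0,0,0],[0,0,0],[0,0,0],[0,0,0],[0,0,0],[0,0,0]], travel=[[-0.025,-0.065,-0.8],[0,0,-0.8],[0,0,-0.8],[0,0,-0.7],[0,0,-0.4],[0,0,-0.15],[0,0,0],[0,0,0],[0,0,0],[0,0,0],[0,0,0],[0,0,0],[0,0,0]], jaw=[1,1,1,1,1,1,1,0,0,0,0,0,0], force=110)

```text
time: 3.92
tool_pos: [432.9, 2.7, 55.0]
tcp_rot: [-180.0, 0.1, -173.6]
ft_force: [-0.5, -0.4, 5.6]
finger_gap: 22.3
grip_force: 108.6
```

apply_moves(angular=[[0,0,0],[0,0,0],[0,0,0],[0,0,0],[0,0,0],[0,0,-0.225],[0,0,-0.225],[0,0,-0.225],[0,0,-0.225],[0,0,-0.225],[0,0,-0.225],[0,0,-0.225],[0,0,-0.225],[0,0,0],[0,0,0],[0,0,0]], travel=[[0,0,0.1],[0,0,0.3],[0,0,0.6],[0,0,0.6],[0,0,0.6],[0,-0.4,0],[0,-0.8,0],[0,-0.9,0],[0,-0.9,0],[0,-0.9,0],[0,-0.9,0],[0,-0.9,0],[0,-0.65,0],[0,0,0],[0,0,0],[0,0,0]], jaw=[0,0,0,0,0,0,0,0,0,0,0,0,0,0,0,0])

```text
time: 5.92
tool_pos: [432.0, -250.4, 141.8]
tcp_rot: [180.0, -0.0, 172.0]
ft_force: [-0.6, 0.7, -2.4]
finger_gap: 22.3
grip_force: 108.2
```

Run:
```python
from h import *
w=wrist(); I=w["color"]; cv2.imwrite("pics/w2.png",I[:,:,::-1]); H,S,V=hsv(I); g=lambda u,v,z:wonz(w,u,v,z)
st=r.sense(); print(np.round(st["tool_pos"],1),np.round(st["tcp_rot"],2),st["ft_force"],st["wrist_torque"])
s=r.snapshot("top"); cv2.imwrite("pics/top_raw2.png",s["color"][:,:,::-1])
print("jar",onz(s,411,270,62)); print("loupe",onz(s,459,237,32))
m=np.zeros(H.shape,bool); m[60:,60:380]=1
m&=(S<45)&(V>200)
n,l,q,c=cv2.connectedComponentsWithStats(m.astype(np.uint8))
for i in range(1,n):
    if q[i,4]>300: print(q[i],c[i].round())
```

```text
[ 432.2 -250.4  142.1] [ 1.7998e+02 -2.0000e-02  1.7202e+02] [-0.04667737  1.18980408 -1.51147139] [0.01046356 0.05752961 0.04023665]
jar [ 305.00777938 -283.65095169   62.        ]
loupe [ 412.35850188 -452.08821393   32.        ]
[265 167  28  24 526] [278. 177.]
[ 91 345  30  31 509] [103. 357.]
```

View pics/w2.png

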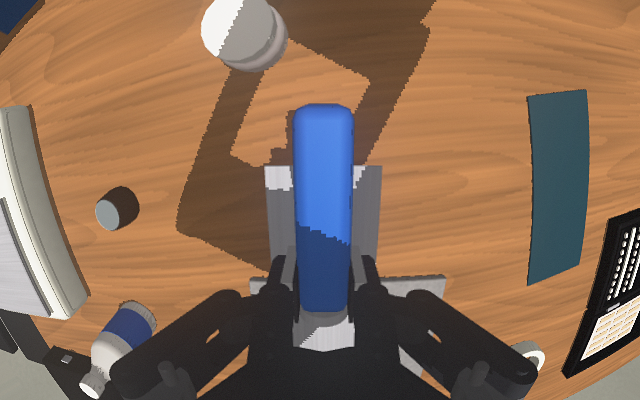

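The wrist view shows the lifter held straight, with the handle at (293–355, 104–310). The jar at (245,32) is clear behind the handle. Lowering with a slight nose-down tilt, short of the plate.

apply_moves(angular=[[0.026,0.186,0],[0,0,0],[0,0,0],[0,0,0],[0,0,0],[0,0,0],[0,0,0]], travel=[[-0.2,0.03,-0.5],[0,0,-0.6],[0,0,-0.4],[0,0,-0.25],[0,0,-0.1],[0,0,0],[0,0,0]], jaw=[0,0,0,0,0,0,0])

```text
time: 6.9
tool_pos: [424.8, -250.3, 69.1]
tcp_rot: [-180.0, -1.4, 172.0]
ft_force: [0.1, -0.3, -2.1]
finger_gap: 22.8
grip_force: 108.3
```

apply_moves(angular=[[0,0,0],[0,0,0],[0,0,0]], travel=[[0,0,-0.04],[0,0,0],[0,0,0]], jaw=[0,0,0])

```text
time: 7.28
tool_pos: [424.3, -250.0, 66.8]
tcp_rot: [-180.0, -1.5, 172.0]
ft_force: [-0.5, -0.5, -3.1]
finger_gap: 22.2
grip_force: 108.3
```

apply_moves(angular=[[0,0,0],[0,0,0],[0,0,0]], travel=[[0,0,-0.03],[0,0,0],[0,0,0]], jaw=[0,0,0])

```text
time: 7.65
tool_pos: [424.3, -250.0, 65.5]
tcp_rot: [-180.0, -1.5, 172.0]
ft_force: [0.5, -0.7, -2.0]
finger_gap: 22.7
grip_force: 108.3
```

apply_moves(angular=[[0,0,0],[0,0,0],[0,0,0]], travel=[[0,0,-0.03],[0,0,0],[0,0,0]], jaw=[0,0,0])

```text
time: 8.02
tool_pos: [424.5, -250.1, 64.6]
tcp_rot: [-180.0, -1.5, 172.0]
ft_force: [-0.6, 0.5, 1.0]
finger_gap: 22.4
grip_force: 108.7
```

Run:
```python
from h import *
st=r.sense(); print(np.round(st["tool_pos"],1),st["ft_force"],st["wrist_torque"])
s=r.snapshot("side"); I=s["color"][:,:,::-1]
t=r.snapshot("top"); J=t["color"][:,:,::-1]
a=cv2.resize(I[190:290,320:470],(600,400),interpolation=cv2.INTER_CUBIC)
b=cv2.resize(J[140:270,350:440],None,fx=3.08,fy=3.08,interpolation=cv2.INTER_CUBIC)[:400]
h=np.zeros((400,800,3),np.uint8); h[:,:523]=cv2.resize(a,(523,400)); h[:,523:]=b[:,:277]; cv2.imwrite("pics/c3.png",h)
```

```text
[ 424.5 -250.1   64.6] [-0.56792429  0.51783815  1.01437356] [-0.0236343  -0.25143239  0.04296371]
```

View pics/c3.png

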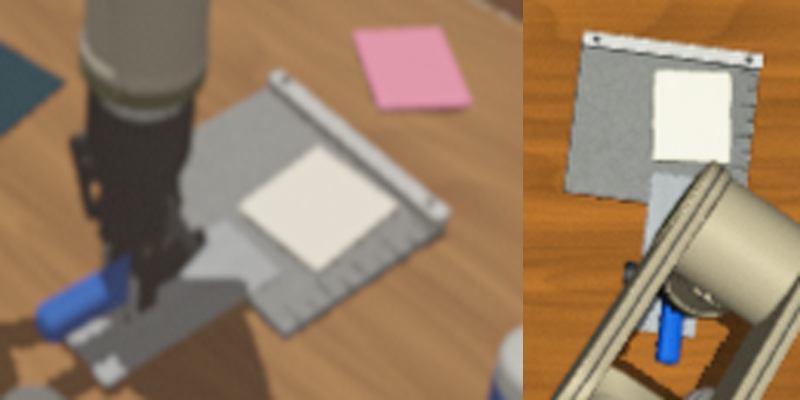

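The nose rests on the board just short of the plate and close to centred (contact +3 N). Sliding in along the board's x.

apply_moves(angular=[[0,0,0],[0,0,0],[0,0,0],[0,0,0],[0,0,0],[0,0,0],[0,0,0],[0,0,0],[0,0,0],[0,0,0],[0,0,0],[0,0,0],[0,0,0]], travel=[[-0.007,-0.05,0],[0.149,-0.021,0],[0.149,-0.021,0],[0.1,-0.014,0],[0.1,-0.014,0],[0.1,-0.014,0],[0.1,-0.014,0],[0.1,-0.014,0],[0.1,-0.014,0],[0.149,-0.021,0],[0.149,-0.021,0],[0.149,-0.021,0],[0.149,-0.021,0]], jaw=[0,0,0,0,0,0,0,0,0,0,0,0,0])

```text
time: 9.75
tool_pos: [484.2, -260.4, 64.3]
tcp_rot: [-180.0, -1.5, 172.0]
ft_force: [-2.2, -0.2, 2.3]
finger_gap: 22.0
grip_force: 109.1
```

```bash
cat > chk.py <<'E'
from h import *
import sys
st=r.sense(); print(np.round(st["tool_pos"],1),np.round(st["tcp_rot"],2),np.round(st["ft_force"],1),np.round(st["wrist_torque"],2))
z=float(sys.argv[1]); a,b,c,d=map(int,sys.argv[2:6])
s=r.snapshot("top"); H,S,V=hsv(s["color"]); m=np.zeros(H.shape,bool); m[c:d,a:b]=1
rects(m&(S<45)&(V>215),lambda u,v,z:onz(s,u,v,z),z,"plate",100)
E
python3 chk.py 16 385 425 160 205
```

```text
[ 484.2 -260.4   64.3] [-180.     -1.5   171.96] [-2.2 -0.2  2.3] [ 0.01 -0.18  0.01]
plate [403. 171.] 468 ctr 633.0 -281.6 size 90.5 90.2 ang 89.6
```

apply_moves(angular=[[0,0,0],[0,0,0],[0,0,0],[0,0,0],[0,0,0],[0,0,0],[0,0,0],[0,0,0],[0,0,0],[0,0,0]], travel=[[0.149,-0.021,0],[0.149,-0.021,0],[0.149,-0.021,0],[0.149,-0.021,0],[0.149,-0.021,0],[0.149,-0.021,0],[0.149,-0.021,0],[0.149,-0.021,0],[0.149,-0.021,0],[0,0,0]], jaw=[0,0,0,0,0,0,0,0,0,0])

```text
time: 11.05
tool_pos: [538.3, -268.0, 64.3]
tcp_rot: [-180.0, -1.4, 172.0]
ft_force: [1.0, -0.4, 0.3]
finger_gap: 22.1
grip_force: 108.8
```

Run:
```python
from h import *
st=r.sense(); print(np.round(st["tool_pos"],1),np.round(st["tcp_rot"],2),np.round(st["ft_force"],1),np.round(st["wrist_torque"],2))
I=r.snapshot("side")["color"][:,:,::-1]
t=r.snapshot("top"); J=t["color"][:,:,::-1]
h=np.zeros((400,800,3),np.uint8); h[:,:523]=cv2.resize(I[195:275,350:455],(523,400),interpolation=cv2.INTER_CUBIC); h[:,523:]=cv2.resize(J[140:240,365:434],(277,400),interpolation=cv2.INTER_CUBIC); cv2.imwrite("pics/c4.png",h)
```

```text
[ 538.3 -268.    64.3] [-179.99   -1.43  171.97] [ 1.  -0.4  0.3] [-0.14 -0.64  0.01]
```

View pics/c4.png

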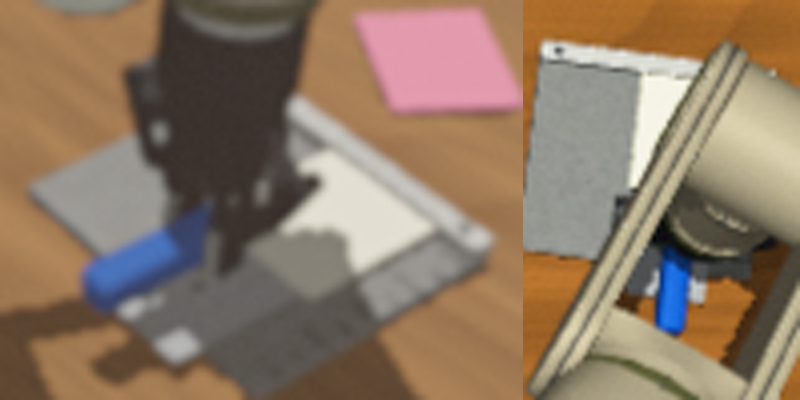

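The plate sits flush against the fence with the blade under it. I'll push the last ~11 mm.

apply_moves(angular=[[0,0,0],[0,0,0],[0,0,0],[0,0,0]], travel=[[0.1,-0.014,0],[0.1,-0.014,0],[0.07,-0.01,0],[0,0,0]], jaw=[0,0,0,0])

```text
time: 11.65
tool_pos: [548.6, -269.5, 64.3]
tcp_rot: [-180.0, -1.5, 172.0]
ft_force: [-0.4, -0.4, 1.2]
finger_gap: 22.3
grip_force: 108.9
```

apply_moves(angular=[[0,0,0],[0,0,0],[0,0,0],[0,0,0],[0,0,0],[-0.015,-0.11,0],[-0.015,-0.11,0],[-0.015,-0.11,0],[-0.015,-0.11,0],[0,0,0],[0,0,0],[0,0,0],[0,0,0]], travel=[[0,0,0.05],[0,0,0.1],[0,0,0.15],[0,0,0.2],[0,0,0.2],[0,0,0.2],[0,0,0.2],[0,0,0.2],[0,0,0.2],[0,0,0.2],[0,0,0.1],[0,0,0.05],[0,0,0]], jaw=[0,0,0,0,0,0,0,0,0,0,0,0,0])

```text
time: 13.28
tool_pos: [548.2, -269.4, 138.2]
tcp_rot: [180.0, 2.0, 172.0]
ft_force: [0.2, 0.2, -3.5]
finger_gap: 22.7
grip_force: 108.1
```

Run:
```python
from h import *
st=r.sense(); print(np.round(st["tool_pos"],1),np.round(st["tcp_rot"],2),np.round(st["ft_force"],1),np.round(st["wrist_torque"],2))
s=r.snapshot("side"); I=s["color"][:,:,::-1]; print("noseproj",proj(s,[678,-288,68]))
t=r.snapshot("top"); J=t["color"][:,:,::-1]
h=np.zeros((400,800,3),np.uint8); h[:,:523]=cv2.resize(I[175:255,350:455],(523,400),interpolation=cv2.INTER_CUBIC); h[:,523:]=cv2.resize(J[130:230,365:434],(277,400),interpolation=cv2.INTER_CUBIC); cv2.imwrite("pics/c5.png",h)
```

```text
[ 548.2 -269.4  138.2] [179.98   2.04 171.96] [ 0.2  0.2 -3.5] [-0.02  0.19  0.01]
noseproj (np.float64(427.9644627510503), np.float64(219.20677426781467))
```

View pics/c5.png

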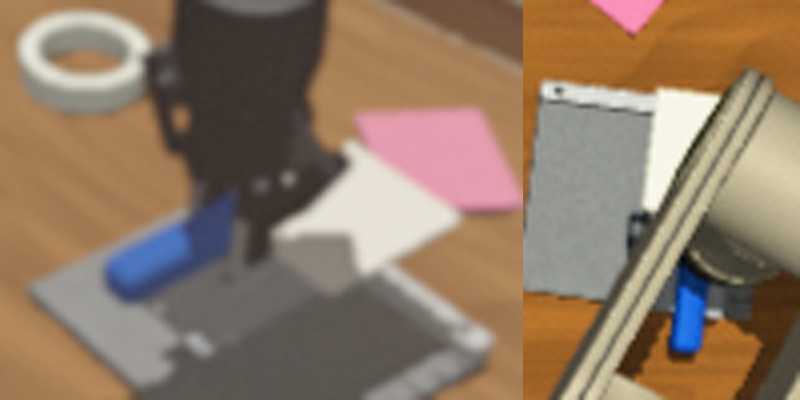

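The plate is lifted on the blade: side crop (365,220), clear of the fence, and fz shows about 0.36 kg. Before carrying it, I'll check my bay estimate against both fixed views.

Run:
```python
from h import *
O=np.array([584.2,306.1,8]); a=np.radians(2.1); R=np.array([[np.cos(a),-np.sin(a),0],[np.sin(a),np.cos(a),0],[0,0,1]])
pts=[(-57,-49,6),(-57,49,6),(39,49,21),(39,-49,21),(65,49,24.5),(65,-49,24.5),(-75,49,14),(-75,-49,14)]
out=[]
for n,(u0,u1,v0,v1),k in(("top",(205,295,160,215),8),("side",(245,365,140,200),6)):
    s=r.snapshot(n); I=s["color"][v0:v1,u0:u1,::-1].astype(float)
    I=np.clip(255*(I/255)**0.45,0,255).astype(np.uint8); I=cv2.resize(I,None,fx=k,fy=k,interpolation=cv2.INTER_CUBIC)
    for p in pts:
        u,v=proj(s,O+R@np.array(p)); print(n,p,round(u,1),round(v,1))
        cv2.circle(I,(int((u-u0+.5)*k),int((v-v0+.5)*k)),3,(0,0,255),1)
    out.append(cv2.resize(I,(400,int(400*I.shape[0]/I.shape[1]))) if n=="side" else I)
h=np.zeros((800-0,720,3),np.uint8); y=0
top=cv2.resize(out[0],(560,342)); sd=cv2.resize(out[1],(500,250))
h=np.zeros((594,560,3),np.uint8); h[:342]=top; h[344:594,:500]=sd
cv2.imwrite("pics/c6.png",h)
```

```text
top (-57, -49, 6) 247.6 204.4
top (-57, 49, 6) 218.7 205.6
top (39, 49, 21) 217.3 177.0
top (39, -49, 21) 246.2 175.7
top (65, 49, 24.5) 217.0 169.2
top (65, -49, 24.5) 245.9 168.0
top (-75, 49, 14) 218.3 210.6
top (-75, -49, 14) 247.4 209.4
side (-57, -49, 6) 274.8 178.5
side (-57, 49, 6) 258.4 168.4
side (39, 49, 21) 278.0 155.4
side (39, -49, 21) 294.7 164.8
side (65, 49, 24.5) 283.2 152.2
side (65, -49, 24.5) 299.9 161.3
side (-75, 49, 14) 254.2 168.4
side (-75, -49, 14) 270.6 178.7
```

View pics/c6.png

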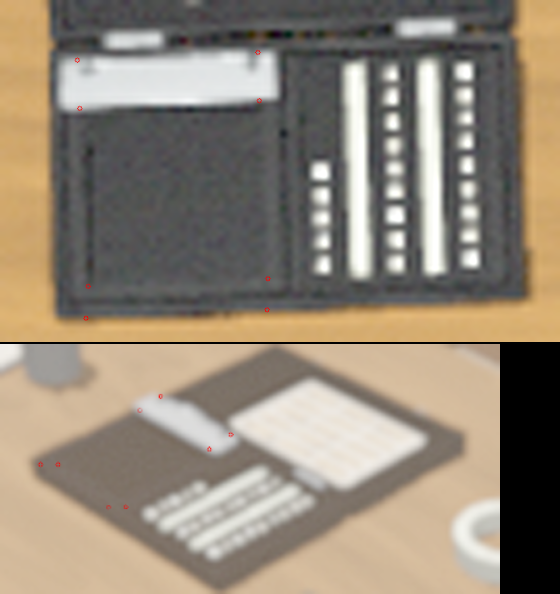

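The predicted markers sit on the bay's floor corners (88,286)/(267,279) and on the strip's ends to within about 2 mm, so the bay is at about (584,306), yaw 2.1°. Next: the plate's lateral and lengthwise offset on the blade.

Run:
```python
from h import *
st=r.sense(); p=st["tool_pos"]; a=np.radians(-8.04)
ex=np.array([np.cos(a),np.sin(a)]); ey=np.array([-ex[1],ex[0]])
s=r.snapshot("top"); I=s["color"]; H,S,V=hsv(I)
m=((S<45)&(V>215)).astype(np.uint8); m[:, :385]=0; m[:,420:]=0; m[:140]=0; m[200:]=0
n,l,q,c=cv2.connectedComponentsWithStats(m); i=1+np.argmax(q[1:,4]); print(q[i])
for v in range(150,186,3):
    us=np.where(l[v]==i)[0]
    if len(us):
        P=onz(s,us[0]-.5,v,97)[:2]-p[:2]; print(v,us[0],us[-1],"lifter xy",np.round([P@ex,P@ey],1))
us=np.argwhere(l==i); t=us[us[:,0]==us[:,0].min()]
for v,u in t[:6]: P=onz(s,u,v-.5,98)[:2]-p[:2]; print("front",np.round([P@ex,P@ey],1))
s=r.snapshot("side"); I=s["color"]; H,S,V=hsv(I); m=((S<45)&(V>190)).astype(np.uint8); m[:,:395]=0;m[:,446:]=0;m[:195]=0;m[240:]=0
n,l,q,c=cv2.connectedComponentsWithStats(m); i=1+np.argmax(q[1:,4]); print(q[i]); us=np.argwhere(l==i)
for k,(v,u) in dict(right=us[us[:,1].argmax()],top=us[us[:,0].argmin()]).items():
    P=onz(s,u,v,98)[:2]-p[:2]; print(k,u,v,np.round([P@ex,P@ey],1))
```

```text
[385 153  28  29 295]
153 385 405 lifter xy [125.7  85.5]
156 393 412 lifter xy [119.3  58.5]
159 398 410 lifter xy [111.5  41.2]
162 398 408 lifter xy [101.6  40.1]
165 397 406 lifter xy [91.3 42.2]
168 397 404 lifter xy [81.4 41. ]
171 396 402 lifter xy [71.2 43.1]
174 396 401 lifter xy [61.3 42. ]
177 396 400 lifter xy [51.5 40.9]
180 395 398 lifter xy [41.2 43. ]
front [127.4  84.2]
front [127.8  81. ]
front [128.2  77.7]
front [128.7  74.5]
front [129.1  71.3]
front [129.5  68. ]
[406 204  36  35 436]
right 441 217 [137.5 -37. ]
top 419 204 [130.8  39.9]
```

apply_moves(angular=[[0,0,0.007],[0,0,0.014],[0,0,0.021],[0,0,0.028],[0,0,0.035],[0,0,0.042],[0,0,0.048],[0,0,0.048],[0,0,0.048],[0,0,0.048],[0,0,0.048],[0,0,0.048],[0,0,0.048],[0,0,0.042],[0,0,0.035],[0,0,0.028],[0,0,0.021],[0,0,0.014],[0,0,0.007],[0,0,0]], travel=[[-0.011,0.08,0],[-0.022,0.16,0],[-0.033,0.24,0],[-0.044,0.32,0],[-0.055,0.4,0],[-0.066,0.48,0],[-0.075,0.54,0],[-0.075,0.54,0],[-0.075,0.54,0],[-0.075,0.54,0],[-0.075,0.54,0],[-0.075,0.54,0],[-0.075,0.54,0],[-0.066,0.48,0],[-0.055,0.4,0],[-0.044,0.32,0],[-0.033,0.24,0],[-0.022,0.16,0],[-0.011,0.08,0],[0,0,0]], jaw=[0,0,0,0,0,0,0,0,0,0,0,0,0,0,0,0,0,0,0,0])

```text
time: 16.08
tool_pos: [508.7, 16.1, 138.3]
tcp_rot: [180.0, 2.0, 177.0]
ft_force: [-0.6, 0.6, -3.0]
finger_gap: 22.0
grip_force: 108.1
```

apply_moves(angular=[[0,0,0.007],[0,0,0.014],[0,0,0.021],[0,0,0.028],[0,0,0.035],[0,0,0.042],[0,0,0.048],[0,0,0.048],[0,0,0.048],[0,0,0.048],[0,0,0.048],[0,0,0.048],[0,0,0.048],[0,0,0.042],[0,0,0.035],[0,0,0.028],[0,0,0.021],[0,0,0.014],[0,0,0.007],[0,0,0]], travel=[[-0.011,0.08,0],[-0.022,0.16,0],[-0.033,0.24,0],[-0.044,0.32,0],[-0.055,0.4,0],[-0.066,0.48,0],[-0.075,0.54,0],[-0.075,0.54,0],[-0.075,0.54,0],[-0.075,0.54,0],[-0.075,0.54,0],[-0.075,0.54,0],[-0.075,0.54,0],[-0.066,0.48,0],[-0.055,0.4,0],[-0.044,0.32,0],[-0.033,0.24,0],[-0.022,0.16,0],[-0.011,0.08,0],[0,0,0]], jaw=[0,0,0,0,0,0,0,0,0,0,0,0,0,0,0,0,0,0,0,0])

```text
time: 18.58
tool_pos: [469.3, 301.7, 138.3]
tcp_rot: [180.0, 2.0, -178.0]
ft_force: [0.4, 0.0, -4.2]
finger_gap: 22.5
grip_force: 108.1
```

```bash
cat > chk2.py <<'E'
from h import *
import sys
st=r.sense(); p=st["tool_pos"]; print(np.round(p,1),np.round(st["tcp_rot"],2),np.round(st["ft_force"],1),np.round(st["wrist_torque"],2))
z=float(sys.argv[1]); a=np.radians(2.1); ex=np.array([np.cos(a),np.sin(a)]); ey=np.array([-ex[1],ex[0]])
s=r.snapshot("top"); H,S,V=hsv(s["color"]); m=((S<60)&(V>180)).astype(np.uint8); m[:,:205]=0;m[:,252]=0;m[:,252:]=0;m[:140]=0;m[215:]=0
n,l,q,c=cv2.connectedComponentsWithStats(m)
for i in range(1,n):
    if q[i,4]>80:
        P=np.array([onz(s,u,v,z)[:2]-[584.2,306.1] for v,u in np.argwhere(l==i)]); P=np.c_[P@ex,P@ey]
        print(q[i],"bay x %.1f..%.1f y %.1f..%.1f"%(*np.percentile(P[:,0],[1,99]),*np.percentile(P[:,1],[1,99])),np.round(cv2.minAreaRect(P.astype(np.float32)),1).tolist() if 0 else cv2.minAreaRect(P.astype(np.float32)))
E
python3 chk2.py 97
```

```text
[469.3 301.7 138.3] [ 179.99    2.05 -177.97] [ 0.4  0.  -4.2] [-0.03  0.18  0.02]
[234 140  18  20 250] bay x 82.4..146.2 y -76.9..-20.7 ((113.9736328125, -48.591888427734375), (55.70741653442383, 63.94224548339844), 88.484375)
[215 169  34   8 195] bay x 26.9..49.1 y -64.5..39.6 ((38.83794403076172, -11.18863296508789), (107.21293640136719, 23.108753204345703), 87.48699188232422)
[216 178  26  31 539] bay x -73.4..21.6 y -41.1..36.5 ((-27.742586135864258, 0.19808197021484375), (81.10234069824219, 98.8678207397461), 88.62938690185547)
[205 189  19  26 241] bay x -94.6..-16.8 y 22.3..76.9 ((-53.82478713989258, 47.46385955810547), (57.86351776123047, 82.56103515625), 89.15132904052734)
```

apply_moves(angular=[[-0.004,0.1,0],[-0.007,0.2,0],[-0.01,0.25,0],[-0.01,0.25,0],[-0.009,0.25,0],[-0.005,0.15,0],[-0.002,0.05,0],[0,0,0],[0,0,0],[0,0,0],[0,0,0],[0,0,0],[0,0,0],[0,0,0],[0,0,0],[0,0,0]], travel=[[0,0,0],[0,0,0],[0,0,0],[0,0,0],[0,0,0],[0,0,0],[0,0,0],[0.03,0.001,-0.1],[0.05,0.002,-0.2],[0.07,0.003,-0.25],[0.08,0.003,-0.25],[0.07,0.003,-0.2],[0.04,0.001,-0.15],[0.02,0,-0.07],[0,0,-0.03],[0,0,0]], jaw=[0,0,0,0,0,0,0,0,0,0,0,0,0,0,0,0])

```text
time: 20.62
tool_pos: [483.7, 302.4, 88.5]
tcp_rot: [180.0, -7.9, -178.0]
ft_force: [-0.0, -1.1, -3.5]
finger_gap: 22.8
grip_force: 108.1
```

```bash
python3 chk2.py 34
```

```text
[483.7 302.4  88.5] [ 180.     -7.94 -177.96] [-0.  -1.1 -3.5] [ 0.04 -0.04  0.01]
[234 140  18  20 256] bay x 96.6..162.9 y -68.6..-10.2 ((129.40370178222656, -39.2243766784668), (57.92488479614258, 66.48751831054688), 88.484375)
[216 163  23  52 125] bay x -90.5..82.0 y -18.2..51.6 ((-2.6263351440429688, 17.482025146484375), (190.38595581054688, 7.946303844451904), 20.831384658813477)
[220 162  24  53 120] bay x -90.5..88.3 y -32.4..37.3 ((-1.7541046142578125, 2.8185195922851562), (194.85108947753906, 7.680093765258789), 20.94916343688965)
[205 166  17  26 286] bay x -4.6..72.9 y 39.1..90.0 ((34.920127868652344, 73.13743591308594), (71.40489959716797, 59.68680191040039), 18.56789779663086)
[229 169  20   8 112] bay x 38.8..61.9 y -55.9..4.9 ((50.41730880737305, -24.204120635986328), (22.725767135620117, 63.46760940551758), 2.776637077331543)
[233 180  12  11 102] bay x -9.5..25.1 y -41.7..-7.8 ((7.617746353149414, -22.84025001525879), (37.08577346801758, 34.43722915649414), 88.58589172363281)
```

apply_moves(angular=[[0,0,0],[0,0,0],[0,0,0],[0,0,0],[0,0,0],[0,0,0],[0,0,0],[0,0,0],[0,0,0]], travel=[[0,0,-0.04],[0,0,-0.04],[0.03,0.001,0],[0.08,0.003,0],[0.12,0.004,0],[0.12,0.004,0],[0.08,0.003,0],[0.04,0.002,0],[0,0,0]], jaw=[0,0,0,0,0,0,0,0,0])

```text
time: 21.8
tool_pos: [502.5, 303.0, 85.0]
tcp_rot: [-180.0, -8.0, -178.0]
ft_force: [-0.2, 0.7, -3.2]
finger_gap: 22.5
grip_force: 108.1
```

apply_moves(angular=[[-0.005,0.125,0],[-0.005,0.125,0],[-0.005,0.125,0],[-0.005,0.125,0],[-0.005,0.125,0],[-0.005,0.125,0],[-0.005,0.125,0],[-0.005,0.125,0],[0,0,0],[0,0,0],[0,0,0]], travel=[[0.032,0.001,0.053],[0.032,0.001,0.053],[0.033,0.001,0.053],[0.034,0.001,0.052],[0.034,0.001,0.051],[0.034,0.001,0.05],[0.035,0.001,0.05],[0.036,0.001,0.05],[0,0,0],[0,0,0],[0,0,0]], jaw=[0,0,0,0,0,0,0,0,0,0,0])

```text
time: 23.18
tool_pos: [513.0, 303.3, 101.5]
tcp_rot: [-180.0, -16.0, -178.0]
ft_force: [0.1, 0.8, -3.2]
finger_gap: 22.2
grip_force: 108.1
```

Run:
```python
from h import *
st=r.sense(); print(np.round(st["tool_pos"],1),np.round(st["tcp_rot"],2),np.round(st["ft_force"],1),np.round(st["wrist_torque"],2))
O=np.array([584.2,306.1,14]); a=np.radians(2.1); R=np.array([[np.cos(a),-np.sin(a),0],[np.sin(a),np.cos(a),0],[0,0,1]])
out=np.zeros((400,800,3),np.uint8); x=0
for n,(u0,u1,v0,v1),W in(("top",(205,265,150,220),343),("side",(235,315,130,200),457)):
    s=r.snapshot(n); I=s["color"][v0:v1,u0:u1,::-1].astype(float)
    out[:,x:x+W]=cv2.resize((255*(I/255)**.6).astype(np.uint8),(W,400),interpolation=cv2.INTER_CUBIC)
    # predicted visible plate corners (16 deg, leading bottom edge at bay x 55 on floor): trailing top corners
    t=np.radians(16)
    for yy in(-42,42):
        for d in (0,100):
            X=np.array([55-d*np.cos(t)+6*np.sin(t)*0-0,yy,d*np.sin(t)+6]); u,v=proj(s,O+R@X); cv2.circle(out,(int((u-u0+.5)*W/(u1-u0))+x,int((v-v0+.5)*400/(v1-v0))),3,(0,0,255),1)
    x+=W
cv2.imwrite("pics/c7.png",out)
```

```text
[513.  303.3 101.5] [-179.95  -15.97 -177.97] [ 0.1  0.8 -3.2] [-0.02 -0.21  0.01]
```

View pics/c7.png

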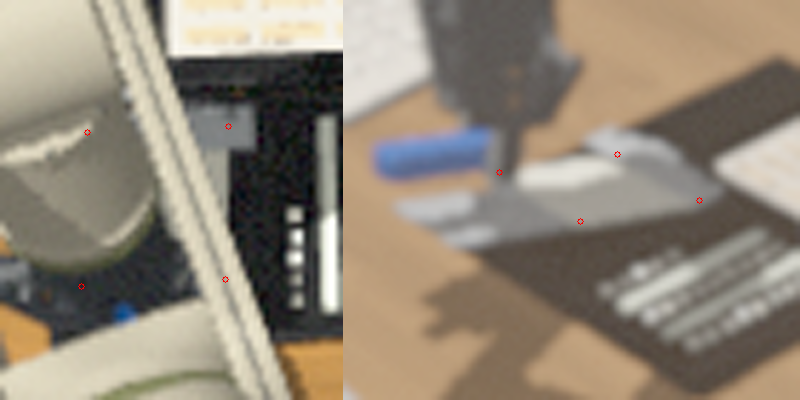

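The plate's leading end is under the strip and it leans on the blade (side crop: white plate (515–700, 155–222), strip at (640,150)). I'll draw the blade out up its own slope, then lower the trailing end.

apply_moves(angular=[[0,0,0],[0,0,0],[0,0,0],[0,0,0],[0,0,0],[0,0,0],[0,0,0],[0,0,0],[0,0,0],[0,0,0],[0,0,0],[0,0,0]], travel=[[-0.048,-0.002,0.014],[-0.096,-0.004,0.028],[-0.192,-0.007,0.055],[-0.192,-0.007,0.055],[-0.192,-0.007,0.055],[-0.192,-0.007,0.055],[-0.192,-0.007,0.055],[-0.192,-0.007,0.055],[-0.192,-0.007,0.055],[-0.192,-0.007,0.055],[-0.14,-0.005,0.04],[0,0,0]], jaw=[0,0,0,0,0,0,0,0,0,0,0,0])

```text
time: 24.78
tool_pos: [440.2, 300.7, 122.7]
tcp_rot: [-180.0, -16.0, -178.0]
ft_force: [0.5, 0.3, -2.8]
finger_gap: 22.1
grip_force: 108.2
```

```bash
cat > chk3.py <<'E'
from h import *
st=r.sense(); print(np.round(st["tool_pos"],1),np.round(st["tcp_rot"],2),np.round(st["ft_force"],1),np.round(st["wrist_torque"],2))
# white plate pixels in top/side, near bay
O=np.array([584.2,306.1]); a=np.radians(2.1); ex=np.array([np.cos(a),np.sin(a)]); ey=np.array([-ex[1],ex[0]])
for n in("top","side"):
    s=r.snapshot(n); H,S,V=hsv(s["color"]); h,w=H.shape
    uu,vv=np.meshgrid(np.arange(w),np.arange(h)); o,_=ray(s,0,0); R=np.array(s["R"])
    D=np.stack([(uu-s["cx"])/s["fx"],(vv-s["cy"])/s["fy"],np.ones_like(uu,float)],-1)@R
    for z in (20,):
        P=o+D*((z-o[2])/D[...,2])[...,None]; B=P[...,:2]-O; X=B@ex; Y=B@ey
        m=(S<50)&(V>165)
        for x0 in range(-75,76,10):
            row="".join("#" if m[(X>=x0)&(X<x0+10)&(Y>=y0)&(Y<y0+10)].mean()>.5 else "." for y0 in range(50,-61,-10) if ((X>=x0)&(X<x0+10)&(Y>=y0)&(Y<y0+10)).any())
            print(n,"%4d"%x0,row)
E
python3 chk3.py
```

```text
[440.2 300.7 122.7] [-179.97  -15.95 -177.95] [ 0.5  0.3 -2.8] [-0.02 -0.06  0.07]
top  -75 ............
top  -65 ............
top  -55 ............
top  -45 ............
top  -35 ............
top  -25 ............
top  -15 ............
top   -5 ......###...
top    5 ......####..
top   15 ......####..
top   25 .....#####..
top   35 .....#####..
top   45 .....#######
top   55 .....#####.#
top   65 ............
top   75 ............
side  -75 ............
side  -65 ............
side  -55 ............
side  -45 ............
side  -35 ............
side  -25 ............
side  -15 #...........
side   -5 ##..........
side    5 ########....
side   15 #########...
side   25 .########...
side   35 .########...
side   45 ............
side   55 ##########..
side   65 .#####......
side   75 ............
```

apply_moves(angular=[[0,0,0],[0,0,0],[0,0,0],[0,0,0],[0,0,0],[0,0,0],[0,0,0],[0,0,0]], travel=[[0,0,-0.04],[0,0,-0.08],[0,0,-0.1],[0,0,-0.1],[0,0,-0.09],[0,0,-0.05],[0,0,-0.03],[0,0,0]], jaw=[0,0,0,0,0,0,0,0])

```text
time: 25.88
tool_pos: [440.4, 300.6, 102.8]
tcp_rot: [-180.0, -16.0, -178.0]
ft_force: [-0.0, 0.1, -2.6]
finger_gap: 22.5
grip_force: 108.2
```

```bash
python3 chk3.py | grep -v top
```

```text
[440.4 300.6 102.8] [-179.96  -15.96 -177.97] [-0.   0.1 -2.6] [-0.   -0.07  0.05]
side  -75 ............
side  -65 ............
side  -55 ............
side  -45 ..#.........
side  -35 .##.........
side  -25 .##.........
side  -15 .###........
side   -5 .#######....
side    5 .#########..
side   15 .#########..
side   25 ..########..
side   35 ..##.###....
side   45 ............
side   55 #########...
side   65 ..####......
side   75 ............
```

apply_moves(angular=[[0,0,0],[0,0,0],[0,0,0],[0,0,0],[0,0,0],[0,0,0],[0,0,0],[0,0,0]], travel=[[-0.14,-0.005,0.027],[-0.14,-0.005,0.027],[-0.14,-0.005,0.027],[-0.1,0,0.2],[-0.1,0,0.4],[0,0,0.5],[0,0,0],[0,0,0]], jaw=[0,0,0,0,0,0,0,0])

```text
time: 26.98
tool_pos: [415.9, 300.0, 150.3]
tcp_rot: [-180.0, -15.9, -178.0]
ft_force: [-0.7, -0.6, -2.5]
finger_gap: 22.0
grip_force: 108.3
```

```bash
python3 chk3.py | grep -v top
```

```text
[415.9 300.  150.3] [-179.97  -15.92 -177.97] [-0.7 -0.6 -2.5] [ 0.06 -0.2   0.07]
side  -75 ............
side  -65 ............
side  -55 ............
side  -45 ..####.#....
side  -35 ..########..
side  -25 ...#######..
side  -15 ..########..
side   -5 ..########..
side    5 ..########..
side   15 ..########..
side   25 ..########..
side   35 ..#..###....
side   45 ............
side   55 ##########..
side   65 .#####......
side   75 ............
```

The plate lies flat in the bay. Returning the lifter to above its mat.

apply_moves(angular=[[0.009,-0.25,0],[0.009,-0.25,0],[0.009,-0.25,0],[0.009,-0.25,0],[0.009,-0.25,0],[0.009,-0.25,0],[0.009,-0.25,0],[0.009,-0.24,0],[0,0,0.11],[0,0,0.11],[0,0,0.11],[0,0,0.11],[0,0,0.11],[0,0,0],[0,0,0]], travel=[[0.032,-0.3,0],[0.032,-0.6,0],[0.032,-0.65,0],[0.032,-0.65,0],[0.032,-0.65,0],[0.032,-0.65,0],[0.032,-0.65,0],[0.032,-0.65,0],[0.032,-0.65,0],[0.032,-0.65,0],[0.032,-0.6,0],[0.032,-0.45,0],[0.032,-0.24,0],[0,0,0],[0,0,0]], jaw=[0,0,0,0,0,0,0,0,0,0,0,0,0,0,0])

```text
time: 28.95
tool_pos: [432.1, 4.9, 149.9]
tcp_rot: [-180.0, -0.1, -173.6]
ft_force: [-0.1, -0.6, -2.2]
finger_gap: 22.5
grip_force: 108.3
```

```bash
python3 chk2.py 20; python3 chk3.py | grep top
```

```text
[432.1   4.9 149.9] [-1.7999e+02 -6.0000e-02 -1.7357e+02] [-0.1 -0.6 -2.2] [0.03 0.08 0.04]
[234 140  18  20 251] bay x 99.7..166.7 y -66.9..-7.9 ((132.8325958251953, -37.142696380615234), (58.417667388916016, 67.05313873291016), 88.484375)
[215 169  34  34 830] bay x -45.0..63.8 y -49.5..51.8 ((9.418174743652344, 2.0762863159179688), (110.70109558105469, 112.58063507080078), 0.24101537466049194)
top  -75 ............
top  -65 ............
top  -55 ............
top  -45 ..########..
top  -35 ..########..
top  -25 ..########..
top  -15 ..########..
top   -5 ..########..
top    5 ..########..
top   15 ..########..
top   25 ..########..
top   35 ..########..
top   45 ############
top   55 ..########.#
top   65 ............
top   75 ............
```

The plate's trailing end is at bay x −45, it spans y about ±41, and it is under the strip. Lowering the lifter.

apply_moves(angular=[[0,0,0],[0,0,0],[0,0,0],[0,0,0],[0,0,0],[0,0,0],[0,0,0]], travel=[[0,0,-0.6],[0,0,-0.7],[0,0,-0.5],[0,0,-0.3],[0,0,-0.15],[0,0,-0.06],[0,0,0]], jaw=[0,0,0,0,0,0,0])

```text
time: 29.98
tool_pos: [432.7, 4.4, 58.2]
tcp_rot: [-180.0, 0.0, -173.6]
ft_force: [-0.4, 0.5, -2.0]
finger_gap: 22.3
grip_force: 108.3
```

apply_moves(angular=[[0,0,0],[0,0,0],[0,0,0],[0,0,0]], travel=[[0,0,-0.025],[0,0,-0.025],[0,0,0],[0,0,0]], jaw=[0,0,0,0])

```text
time: 30.48
tool_pos: [432.3, 4.4, 55.8]
tcp_rot: [-180.0, -0.0, -173.6]
ft_force: [0.6, -0.9, -2.1]
finger_gap: 22.3
grip_force: 108.3
```

apply_moves(angular=[[0,0,0],[0,0,0],[0,0,0]], travel=[[0,0,-0.02],[0,0,0],[0,0,0]], jaw=[0,0,0])

```text
time: 30.85
tool_pos: [432.4, 4.4, 55.0]
tcp_rot: [-180.0, -0.0, -173.6]
ft_force: [-0.5, -0.3, -1.0]
finger_gap: 22.2
grip_force: 108.7
```

apply_moves(angular=[[0,0,0],[0,0,0],[0,0,0],[0,0,0],[0,0,0],[0,0,0],[0,0,0],[0,0,0],[0,0,0],[0,0,0],[0,0,0],[0,0,0],[0,0,0]], travel=[[0,0,-0.012],[0,0,0],[0,0,0],[0,0,0],[0,0,0],[0,0,0],[0,0,0.2],[0,0,0.6],[0,0,0.8],[0,0,0.8],[0,0,0.8],[0,0,0.4],[0,0,0]], jaw=[0,0,1,1,1,1,1,1,1,1,1,1,1])

```text
time: 32.48
tool_pos: [433.1, 4.3, 199.5]
tcp_rot: [-179.9, 0.1, -173.6]
ft_force: [0.2, 0.6, -0.3]
finger_gap: 85.3
grip_force: 0.0
```

```bash
python3 chk2.py 20
python3 - <<'E'
from h import *
w=wrist(); H,S,V=hsv(w["color"]); g=lambda u,v,z:wonz(w,u,v,z)
m=np.zeros(H.shape,bool); m[90:310,260:390]=1
rects(m&(H>105)&(H<130)&(S>120),g,59,"blue",300)
rects(m&(S<40)&(V>150),g,5,"blade",300)
mm=m&(S>60)&(H>80)&(H<130)|m&(S<40)&(V>150)
rects(cv2.morphologyEx(mm.astype(np.uint8),cv2.MORPH_CLOSE,np.ones((9,9))),g,3,"mat",300)
# bystanders: compare with the first top picture
A=cv2.imread("pics/top_raw.png").astype(int); s=r.snapshot("top"); B=s["color"][:,:,::-1].astype(int)
d=(np.abs(A-B).max(2)>60).astype(np.uint8); n,l,q,c=cv2.connectedComponentsWithStats(d)
print([(q[i].tolist()) for i in range(1,n) if q[i,4]>25])
E
```

```text
[433.1   4.3 199.5] [-1.7994e+02  1.1000e-01 -1.7357e+02] [ 0.2  0.6 -0.3] [ 0.01 -0.02  0.01]
[234 140  18  20 252] bay x 99.7..166.6 y -66.8..-7.9 ((132.8325958251953, -37.142696380615234), (58.417667388916016, 67.05313873291016), 88.484375)
[215 169  34  34 826] bay x -44.7..63.8 y -47.3..51.8 ((9.562454223632812, 2.292613983154297), (110.65653228759766, 112.46981811523438), 0.0018651863792911172)
blue [323. 154.] 2691 ctr 399.4 -0.1 size 90.2 22.1 ang 7.0
blade [346. 152.] 644 ctr 403.6 24.2 size 36.6 19.0 ang 5.5
blade [327. 246.] 4086 ctr 505.5 12.2 size 113.3 66.2 ang 6.5
mat [330. 198.] 12043 ctr 464.5 9.5 size 222.3 88.4 ang 5.4
[[392, 163, 26, 30, 709], [220, 176, 26, 27, 668], [167, 194, 199, 206, 14485], [39, 269, 112, 61, 3322], [154, 277, 3, 22, 39], [31, 311, 233, 89, 7790], [357, 338, 9, 7, 29], [355, 347, 14, 53, 246], [344, 356, 12, 8, 36], [335, 358, 20, 22, 190]]
```

The lifter is back flat on its mat. The only changes from the first top picture are the plate, the arm and shadows. Handing in.

```bash
python3 -c "
from bench import r
print(r.hand_in())"
```

```text
the job is handed in; nothing more can be done
None
```

The job is handed in at about 33 s of the 67 s allowed: the white plate lies flat in the bay with its leading end under the strip, the lifter is back flat on its mat, and the camera check showed nothing else moved, apart from what the arm and its shadow hid.

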